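Push two tins home in a tin lane

TASK

Push the two short tins that stand at the right-hand end of the worktop into the wooden lane with your fingertips: the smaller tin right up to the end stop, and the wide flat tin in behind it until it stands against the smaller one. Only push them, gently: do not grip, lift or tip either tin, leave the tall tin, the mug, the onion and the garlic where they are, and finish clear of everything.

Things in the scene. Friction and masses are not known exactly. Their poses are not given: they have to be found in the camera images.
- tin_lane: fixed light-wood guide on the worktop: two low rails and an end stop, open at one end, no floor (tins slide on the worktop). Origin: at worktop height, middle of the stop's inner face. +x points from the open mouth to the stop, the way tins are pushed in; z up. 92 mm wide inside; rails 14 mm thick, 16 mm high, ending at x = -180 mm; stop 34 mm high, 18 mm thick, 120 mm wide
- lane_mouth (a point): middle of the lane's open mouth, at worktop height, x = -180 mm in the lane's frame; same axes as the lane. The rails' last 30 mm flare outwards to about 120 mm apart here. With both tins home the small tin's centre is 142 mm and the flat tin's about 61 mm inside this point
- small_tin: small short food tin, upright loose cylinder 75 mm in diameter and 58 mm high, about 0.25 kg (0.18 to 0.35), slides on the worktop at a push of a few newtons. Origin: centre of its underside; z along its axis, up
- flat_tin: wide flat food tin, upright loose cylinder 86 mm in diameter and 40 mm high, about 0.23 kg (0.16 to 0.33), slides on the worktop at a push of a few newtons. Origin: centre of its underside; z along its axis, up
- tall_tin: tall food tin, loose cylinder 75 mm in diameter and 110 mm high, standing behind the stop; to be left alone. Origin: centre of its underside
- mug: white mug 98 mm high, 85 mm in diameter (120 mm with its handle), loose; to be left alone. Origin: centre of its underside
- onion: red onion about 83 mm across, loose; to be left alone. Origin: its underside
- garlic: bulb of garlic about 52 mm across, loose; to be left alone. Origin: its underside
There are look-alikes about, which are no part of the job. Leave any black look-alike of the small_tin alone.

How it is judged (in metres and radians):
At the end, for the whole second after the job is handed in: the small tin stands in the lane within 8 mm of the end stop, the flat tin stands in the lane on its open side within 8 mm of the small tin, both within 12 mm of the lane's middle line, upright, on the worktop and at rest (x of small_tin in the frame of tin_lane between -0.0457 and 0 m and y of small_tin in the frame of tin_lane between -0.012 and 0.012 m and horizontal distance between small_tin and flat_tin below 0.089 m and x of flat_tin in the frame of tin_lane below -0.09 m and y of flat_tin in the frame of tin_lane between -0.012 and 0.012 m and angle between each of small_tin, flat_tin's own z axis and vertical below 0.1 rad and height (world z) of each of small_tin, flat_tin below 0.004 m and linear speed of each of small_tin, flat_tin below 0.01 m/s); the robot touches nothing.
It fails at once if a tin is lifted off the worktop or tipped (height (world z) of any of small_tin, flat_tin above 0.01 m or angle between any of small_tin, flat_tin's own z axis and vertical above 0.25 rad).
It fails at once if a tin is gripped or shoved hard (over 35 N from the fingers) (contact force between any of small_tin, flat_tin and the fingers above 35 N).
It fails at once if the tall tin, mug, onion or garlic is disturbed (moved over 25 mm) (distance of any of tall_tin, mug, onion, garlic from where it was at the start of the episode above 0.025 m).
It also fails if it takes over 72 s, if anything falls off the work surface, if the arm or the gripper's body presses on something with over 40 N, if the wrist force passes 120 N, or if a joint passes its speed limit or range.

ROBOT

A 6-joint arm with a two-finger parallel gripper is mounted at the origin on a cart in front of the work surface, level with it; the furniture and walls round the work are solid. World frame = base frame: x ahead of the robot, y to its left, z up, the work surface at z = 0. Lengths are in m, angles in degrees, forces in N, time in s.
With the tool pointing down it reaches from about 0.375 to 0.9 m from the base axis. Payload 3.1 kg.
Tool frame: the origin (TCP) lies midway between the tips of the shut fingers; the grasp point (between the pads) lies 19 mm behind it; z points along the fingers, y is the line along which they close (so a half turn about z gives the same grasp; the last joint's range is limited). The gripper opens to 87 mm and grips with 3 to 60 N. Pads are 19 mm wide; open, the fingers measure 117 mm over their backs; the gripper's body (75 mm by 190 mm) begins 51 mm behind the grasp point.
Start: joints at [-78.123, 30.224, 82.088, -0, 67.689, -10.227], TCP at [0.235, -0.579, 0.223] pointing down, gripper open.
Joint ranges: [-176.69, 176.69], [-43.24, 126.21], [12.49, 139.97], [-82, 262], [0, 151.66], [-163.58, 163.58]. Speed limits (degrees/s): [159.86, 159.86, 180, 180, 180, 180].

INTERFACE

Orientations are given as a 3x3 rotation matrix whose columns are the frame's x, y, z axes.
In Python, from rig import read_state, capture, camera_info, hand_in gives the robot as it stands.
- The arm moves only by the tool drive_tool, never from a script. Its argument "motion" is a list of rows, each a list of 2 entries, a list of its own where there are three numbers: the shift along the tool's x, y, z in mm, then the turn, a rotation vector about the tool's x, y, z in rad. A call has 1 to 5 rows; each row shifts and turns the commanded pose from where the row before left it, along the tool's axes as they then stand; what a row does not reach is not made up. A row lasts 1/10 s, in which the tool goes at most 50 mm and 8.59 degrees, less where a joint would pass 70% of its speed; a pose out of reach is approached as far as the arm can. A call is refused whole if a number of a shift passes 50 or a number of a turn 0.15, either way. A call with a gripper value outside its range is refused whole. "gripper" is the opening, from 0 (shut) to 1 (fully open), set as the call begins (left out, the last holds). The fingers move at their own pace and stop on an object; the grip force is fixed at half the most. Time passes only in rows, so rows that do not move let the fingers close. It gives the time, the measured TCP pose, the force, the opening and the grip force at its end, in the units of the state.
- read_state(): the state, without advancing time (a new reading comes with each control period).
- capture(name): name is "scene" or "top" or "wrist"; returns the picture (384x512x3 uint8, red, green, blue); there is no depth.
- camera_info(name): a dict with "fovy" (degrees; the focal length in pixels is half the picture's height over the tangent of half this angle, whatever the lens; pixels are square), "cx", "cy" (the principal point, pixels), "xyz" and "orientation" of the camera in the world; the wrist camera has in their place "T_tool_cam" (4x4, takes a point from camera to tool coordinates, whose origin is the TCP and whose axes are the flange's). Camera axes: x right, y down, z forward; pixel columns grow to the right and rows downward; lengths in m; the calibration is good to about 2 mm. A picture is of the moment at which its call begins: read the wrist's pose just before it. camera_info takes no time and is no camera call.
- hand_in(): hands the job in; it is judged then, once.
The state is a dict: "time_s": time; "joint_positions": joint angles; "qvel": joint speeds; "tau": joint torques, N m; "position": TCP position; "tcp_rot": TCP orientation; "force": force on the tool from outside, world axes, zero at the start; "moment": the same for the moment, N m; "opening": opening from 0.0 (shut) to 1.0 (fully open); "grasp_force": force on a finger pad.
Only numpy, scipy, OpenCV 4.12 (cv2) and the standard library are available. Lean on these libraries where they do the work, as an engineer would, in place of code of your own. Each camera call takes 0.05 s, during which the arm holds its last target. There are 200 camera calls.

## Working session

There is one attempt and no reset: what is moved stays moved. The work goes in short steps, Python scripts to look and compute and a tool call to move; the robot and the scene stay as the last step left them, time stands still between calls to the robot, and variables do not carry over. Pictures are saved under pics/ and viewed, at most 13 in all, crops included, and the job is handed in when it is done.

Besides the shell and the picture viewer there is one more tool, called after "Emit:" as a command line: name --argument value ..., lists and objects as JSON in quotes. drive_tool: Moves the arm, as the interface text tells. Its arguments: {"type":"object","properties":{"motion":{"type":"array","items":{"type":"array"}},"gripper":{"type":"number"}},"required":["motion"]}

```bash
mkdir -p pics; python3 - <<'E'
from rig import *
import cv2,numpy as np
for n in("top","scene"):
    cv2.imwrite(f"pics/{n}0.png",capture(n)[...,::-1]); print(n,camera_info(n))
print(camera_info("wrist")); s=read_state(); print(s)
E
```

```text
top {'fovy': 45.09836489578897, 'cx': 253.08376756657321, 'cy': 192.0224819638825, 'xyz': array([0.35713926, 0.16694772, 1.19401328]), 'orientation': array([[ 0.00731751, -0.98779931,  0.15556017],
       [-0.99996292, -0.00652191,  0.00562416],
       [-0.00454099, -0.15559556, -0.98781041]])}
scene {'fovy': 57.47374383524729, 'cx': 265.0206327189203, 'cy': 183.71621294311458, 'xyz': array([0.03036738, 0.66659745, 0.54113556]), 'orientation': array([[-0.68072302, -0.43067784,  0.59256457],
       [-0.73223012,  0.37648263, -0.56753844],
       [ 0.02133596, -0.82023011, -0.57163567]])}
{'fovy': 63.97868689717675, 'cx': 255.08118491581152, 'cy': 192.3116946108161, 'T_tool_cam': array([[-2.64435992e-04, -9.66220643e-01, -2.57716122e-01,
         6.99816698e-02],
       [ 9.99998509e-01,  1.84335265e-04, -1.71717677e-03,
        -4.33851693e-04],
       [ 1.70667781e-03, -2.57716191e-01,  9.66219153e-01,
        -1.62058674e-01],
       [ 0.00000000e+00,  0.00000000e+00,  0.00000000e+00,
         1.00000000e+00]])}
{'time_s': 0.1, 'joint_positions': array([-7.81221920e+01,  3.02741612e+01,  8.21495932e+01, -1.87836044e-03,
        6.76891397e+01, -1.02277876e+01]), 'qvel': array([-0.07597834, -0.12913318, -0.22395698, -0.11133473, -0.03851489,
        0.01395142]), 'tau': array([-2.69640054e-05, -4.40984595e+01, -1.77151251e+01,  6.35121530e-02,
        5.33820223e-02, -3.54205326e-05]), 'position': array([ 0.23507128, -0.57839076,  0.22166085]), 'tcp_rot': array([[ 9.26487258e-01,  3.76325883e-01, -4.35232282e-04],
       [ 3.76325999e-01, -9.26485320e-01,  1.92194231e-03],
       [ 3.20040317e-04, -1.94444428e-03, -9.99998058e-01]]), 'force': array([ 0.3509656 , -0.26903938, -0.12176378]), 'moment': array([-0.01284059,  0.02446365,  0.02006363]), 'grasp_force': 0.0, 'opening': 0.9994575448816096}
```

View pics/top0.png

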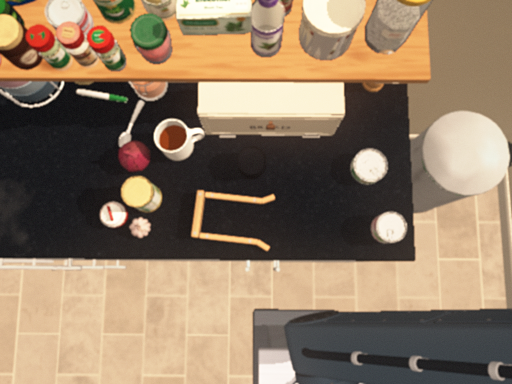

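View pics/scene0.png

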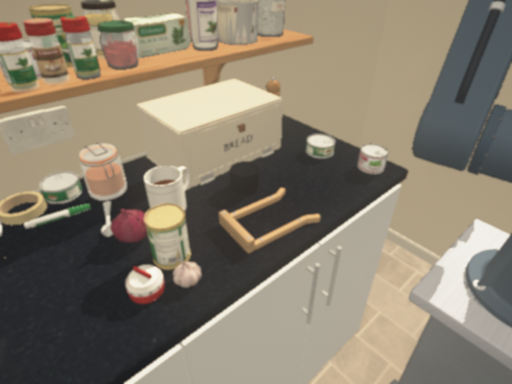

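Candidates (top view): (389,227) looks taller and smaller, so it fits small_tin. (369,166) is wider and flatter, so it fits flat_tin. The dark look-alike at (252,160) near the bread box and the red/white tub at (113,214) are not at the right-hand end. The lane's stop is at (198,215) and its mouth at (270,222). I'll confirm the tins in a crop and measure.

```bash
cat > h.py <<'E'
from rig import *
import cv2,numpy as np
from scipy.optimize import least_squares
def ray(ci,uv,h,R=None,t=None):
    f=192/np.tan(np.radians(ci["fovy"]/2)); uv=np.atleast_2d(uv).astype(float)
    R=ci["orientation"] if R is None else R; t=ci["xyz"] if t is None else t
    d=np.c_[(uv[:,0]-ci["cx"])/f,(uv[:,1]-ci["cy"])/f,np.ones(len(uv))]@R.T
    return (t+d*((h-t[2])/d[:,2])[:,None])[:,:2]
def tin(img,ci,box,h,r):
    x0,y0,x1,y1=box; c=img[y0:y1,x0:x1].max(2)
    m=(c>80).astype(np.uint8); m=cv2.morphologyEx(m,cv2.MORPH_CLOSE,np.ones((5,5)))
    k=max(cv2.findContours(m,0,1)[0],key=cv2.contourArea)[:,0]+[x0,y0]
    p=ray(ci,k,h); o=ci["xyz"][:2]; d=p.mean(0)-o; d/=np.linalg.norm(d)
    q=p[(p-p.mean(0))@d>0]   # far side: top rim
    s=least_squares(lambda v:np.hypot(*(q-v).T)-r,p.mean(0),loss='soft_l1',f_scale=.002)
    return s.x,np.std(s.fun),len(q),cv2.minEnclosingCircle(k.astype(np.float32))
E
python3 - <<'E'
from h import *
im=cv2.imread("pics/top0.png");ci=camera_info("top")
print(tin(im,ci,(365,205,411,250),.058,.0375)); print(tin(im,ci,(343,140,400,192),.040,.043))
hsv=cv2.cvtColor(im,cv2.COLOR_BGR2HSV); m=cv2.inRange(hsv,(8,70,110),(28,255,255)); m[:180]=0;m[256:]=0;m[:,:185]=0;m[:,290:]=0
ys,xs=np.nonzero(m)
# rails: per column, straight part; centre of each rail at z=.016
A=[];B=[]
for u in range(212,256):
    y=ys[xs==u]; a=y[y<215]; b=y[y>215]
    if len(a) and len(b): A.append((u,a.mean()));B.append((u,b.mean()))
for P in(A,B):
    w=ray(ci,P,.016); vx,vy,x,y=cv2.fitLine(w.astype(np.float32),2,0,.01,.01).ravel(); print("rail",np.degrees(np.arctan2(vy,vx)),x,y)
for k in(0,1):
  for z in (.016,.034): print("ends",z,ray(ci,[(xs.min()-.5,ys[xs==xs.min()].mean()),(xs.max()+.5,ys[xs==xs.max()].mean())],z))
for v in (206,212,218,224,228):
    u=xs[(ys==v)&(xs<215)]; print(v,u.min(),u.max(),ray(ci,[(u.min()-.5,v),(u.max()+.5,v)],.034).round(4).tolist())
a=im[130:260,335:420];b=im[140:260,180:290]
cv2.imwrite("pics/crop.png",np.hstack([cv2.resize(a,(340,520),interpolation=2),cv2.resize(b,(440,520),interpolation=2)]))
E
```

```text
(array([ 0.45305427, -0.16755842]), np.float64(0.000942172892516578), 51, ((389.0, 227.57142639160156), 18.5715274810791))
(array([ 0.61225861, -0.12485293]), np.float64(0.0009237829806168409), 51, ((368.72686767578125, 165.80308532714844), 18.99787139892578))
rail 83.93677 0.5284651 0.22399805
rail 83.81393 0.42220995 0.22252011
ends 0.016 [[0.43602729 0.33216044]
 [0.53006339 0.11585953]]
ends 0.034 [[0.43482188 0.329636  ]
 [0.52742112 0.11664016]]
ends 0.016 [[0.43602729 0.33216044]
 [0.53006339 0.11585953]]
ends 0.034 [[0.43482188 0.329636  ]
 [0.52742112 0.11664016]]
206 195 203 [[0.5031, 0.3214], [0.5032, 0.2987]]
212 194 202 [[0.4878, 0.3236], [0.4879, 0.3008]]
218 193 202 [[0.4726, 0.3257], [0.4727, 0.3005]]
224 192 201 [[0.4574, 0.3278], [0.4576, 0.3026]]
228 192 200 [[0.4474, 0.3275], [0.4475, 0.3049]]
```

View pics/crop.png

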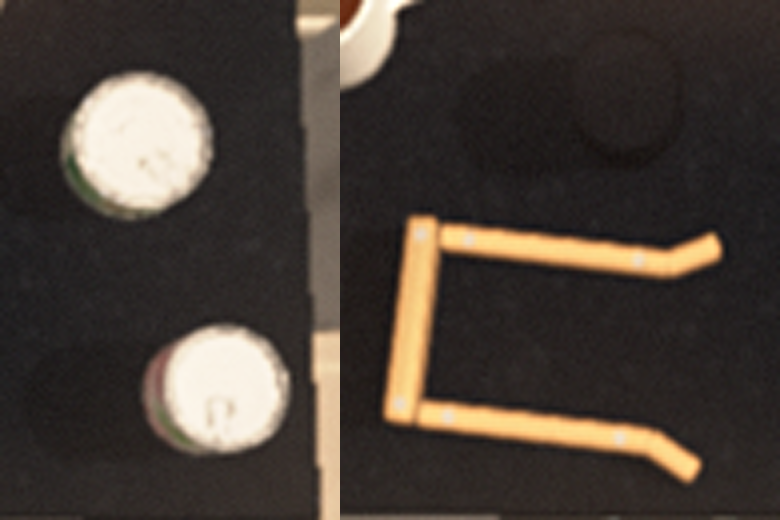

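The crop confirms it: the tin at top (389,227) is small and tall-sided, so it is small_tin. The one at (369,166) is wide and flat with a green label, so it is flat_tin. Lane stop origin ≈ (0.484, 0.305), push direction ≈ 83.9°. I'll push with the fingers as a 40 mm fork and start by turning the tool to the push direction.

Emit:
drive_tool --motion '[[[0, 0, 0], [0, 0, -0.144]], [[0, 0, 0], [0, 0, -0.144]], [[0, 0, 0], [0, 0, -0.144]], [[0, 0, 0], [0, 0, -0.144]], [[0, 0, 0], [0, 0, -0.144]]]' --gripper 0.46

```text
time_s: 0.6
position: [0.2351, -0.5786, 0.222]
tcp_rot: [[0.443, 0.896, -0.0], [0.896, -0.443, 0.001], [0.001, -0.001, -1.0]]
force: [0.3, -0.4, -0.3]
opening: 0.628
grasp_force: 0.0
```

Emit:
drive_tool --motion '[[[0, 0, 0], [0, 0, -0.144]], [[0, 0, 0], [0, 0, -0.144]], [[0, 0, 0], [0, 0, -0.144]], [[0, 0, 0], [0, 0, 0]], [[0, 0, 0], [0, 0, 0]]]'

```text
time_s: 1.1
position: [0.2352, -0.5788, 0.2222]
tcp_rot: [[0.036, 0.999, -0.0], [0.999, -0.036, 0.001], [0.001, -0.0, -1.0]]
force: [0.4, -0.2, 0.0]
opening: 0.464
grasp_force: 0.0
```

```bash
cat > go.py <<'E'
import sys,numpy as np
from rig import read_state
def go(x,y,z,az):
    s=read_state();R=s["tcp_rot"];p=s["position"]
    a=np.degrees(np.arctan2(R[1,0],R[0,0]))
    print("t",round(s["time_s"],2),"p",p.round(4),"az",a.round(2),"tilt",R[:2,2].round(4),"F",s["force"].round(1),"open",round(s["opening"],2))
    print("delta tool mm",(R.T@(np.array([x,y,z])-p)*1e3).round(1),"turn z",np.round(np.radians(a-az),3))
if __name__=="__main__": go(*map(float,sys.argv[1:]))
E
python3 go.py .451 -.234 .02 88.2
```

```text
t 1.1 p [ 0.2352 -0.5788  0.2222] az 87.94 tilt [-0.0001  0.0008] F [ 0.4 -0.2  0. ] open 0.46
delta tool mm [352.2 203.3 202.4] turn z -0.005
```

Emit:
drive_tool --motion '[[[39, 22.5, 0], [0, 0, 0]], [[39, 22.5, 0], [0, 0, 0]], [[39, 22.5, 0], [0, 0, 0]], [[39, 22.5, 0], [0, 0, 0]], [[39, 22.5, 0], [0, 0, 0]]]'

```text
time_s: 1.6
position: [0.3547, -0.3863, 0.2226]
tcp_rot: [[0.036, 0.999, 0.0], [0.999, -0.036, -0.0], [-0.0, 0.0, -1.0]]
force: [0.8, -1.1, -0.1]
opening: 0.46
grasp_force: 0.0
```

Emit:
drive_tool --motion '[[[39, 22.5, 0], [0, 0, 0]], [[39, 22.5, 0], [0, 0, 0]], [[39, 22.5, 0], [0, 0, 0]], [[39, 22.5, 40], [0, 0, 0]], [[0, 0, 0], [0, 0, -0.005]]]'

```text
time_s: 2.1
position: [0.4445, -0.2356, 0.1866]
tcp_rot: [[0.025, 1.0, -0.005], [1.0, -0.025, 0.006], [0.006, -0.005, -1.0]]
force: [-2.1, 1.2, -0.5]
opening: 0.46
grasp_force: 0.0
```

Emit:
drive_tool --motion '[[[0, 0, 40], [0, 0, 0]], [[0, 0, 40], [0, 0, 0]], [[0, 0, 30], [0, 0, 0]], [[0, 0, 20], [0, 0, 0]], [[0, 0, 0], [0, 0, 0]]]'

```text
time_s: 2.6
position: [0.4436, -0.241, 0.0572]
tcp_rot: [[0.03, 1.0, -0.004], [1.0, -0.03, 0.003], [0.003, -0.004, -1.0]]
force: [0.1, -0.2, 0.0]
opening: 0.46
grasp_force: 0.0
```

```bash
python3 go.py .451 -.234 .02 88.2
```

```text
t 2.6 p [ 0.4436 -0.241   0.0572] az 88.26 tilt [-0.0041  0.0033] F [ 0.1 -0.2  0. ] open 0.46
delta tool mm [ 7.1  7.3 37.1] turn z 0.001
```

Emit:
drive_tool --motion '[[[0, 7, 0], [0, 0, 0]], [[0, 0, 16], [0, 0, 0]], [[0, 0, 16], [0, 0, 0]], [[0, 0, 0], [0, 0, 0]], [[0, 0, 0], [0, 0, 0]]]'

```text
time_s: 3.1
position: [0.4531, -0.2424, 0.0286]
tcp_rot: [[0.028, 1.0, 0.002], [1.0, -0.028, -0.002], [-0.001, 0.002, -1.0]]
force: [-0.0, -0.0, -0.3]
opening: 0.458
grasp_force: 0.0
```

```bash
python3 go.py .451 -.234 .02 88.2; python3 -c "
from h import *
cv2.imwrite('pics/w1.png',capture('wrist')[...,::-1])"
```

```text
t 3.1 p [ 0.4531 -0.2424  0.0286] az 88.37 tilt [ 0.0018 -0.0015] F [-0.  -0.  -0.3] open 0.46
delta tool mm [ 8.3 -2.4  8.5] turn z 0.003
```

View pics/w1.png

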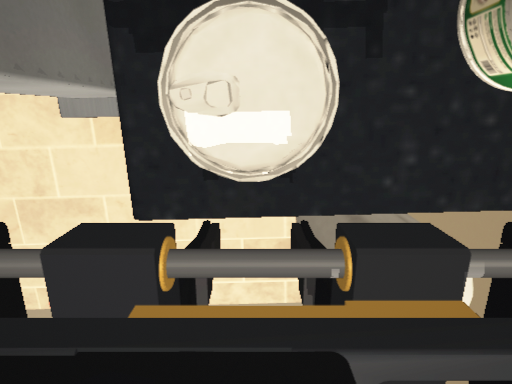

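The wrist view shows the tin centred at column 249 and the fingers centred at about 256, so I'll shift 3 mm toward -y (tool), go down a little and start pushing slowly.

Emit:
drive_tool --motion '[[[0, -3, 8], [0, 0, 0]], [[8, 0, 0], [0, 0, 0]], [[8, 0, 0], [0, 0, 0]], [[7, 0, 0], [0, 0, 0]], [[7, 0, 0], [0, 0, 0]]]'

```text
time_s: 3.65
position: [0.4499, -0.2105, 0.0194]
tcp_rot: [[0.028, 1.0, -0.0], [1.0, -0.028, 0.0], [0.0, -0.0, -1.0]]
force: [0.3, -0.3, 0.2]
opening: 0.462
grasp_force: 0.0
```

Emit:
drive_tool --motion '[[[7, 0, 0], [0, 0, 0]], [[9, 0, 0], [0, 0, 0]], [[12, 0, 0], [0, 0, 0]], [[12, 0, 0], [0, 0, 0]], [[12, 0, 0], [0, 0, 0]]]'

```text
time_s: 4.15
position: [0.4515, -0.1586, 0.0194]
tcp_rot: [[0.028, 1.0, 0.0], [1.0, -0.028, -0.0], [-0.0, 0.0, -1.0]]
force: [-0.7, -1.4, 0.4]
opening: 0.461
grasp_force: 0.9
```

Emit:
drive_tool --motion '[[[12, 0, 0], [0, 0, 0]], [[12, 0, 0], [0, 0, 0]], [[12, 0, 0], [0, 0, 0]], [[12, 0, 0], [0, 0, 0]], [[12, 0, 0], [0, 0, 0]]]'

```text
time_s: 4.65
position: [0.4532, -0.0986, 0.0194]
tcp_rot: [[0.028, 1.0, 0.0], [1.0, -0.028, -0.0], [-0.0, 0.0, -1.0]]
force: [-0.4, -3.0, 0.6]
opening: 0.463
grasp_force: 1.1
```

```bash
python3 go.py .456 .045 .02 88.2; python3 -c "
from h import *
cv2.imwrite('pics/w2.png',np.vstack([capture('wrist')[:,:,::-1],capture('scene')[:,:,::-1]])[:, :])"
```

```text
t 4.65 p [ 0.4532 -0.0986  0.0194] az 88.4 tilt [ 0.0002 -0.0001] F [-0.4 -3.   0.6] open 0.46
delta tool mm [143.6  -1.2  -0.6] turn z 0.004
```

Emit:
drive_tool --motion '[[[13, 0, 0], [0, 0, 0]], [[14, 0, 0], [0, 0, 0]], [[14, 0, 0], [0, 0, 0]], [[14, 0, 0], [0, 0, 0]], [[14, 0, 0], [0, 0, 0]]]'

```text
time_s: 5.25
position: [0.4547, -0.0291, 0.0193]
tcp_rot: [[0.028, 1.0, -0.001], [1.0, -0.028, 0.0], [0.0, -0.001, -1.0]]
force: [-0.5, -1.6, -0.1]
opening: 0.459
grasp_force: 0.7
```

Emit:
drive_tool --motion '[[[14, 0, 0], [0, 0, 0]], [[13, 0, 0], [0, 0, 0.015]], [[12, 0, 0], [0, 0, 0.015]], [[10, 0, 0], [0, 0, 0.015]], [[8, 0, 0], [0, 0, 0.015]]]'

```text
time_s: 5.75
position: [0.4566, 0.028, 0.0193]
tcp_rot: [[0.087, 0.996, -0.001], [0.996, -0.087, 0.0], [0.0, -0.001, -1.0]]
force: [0.1, -1.0, -0.3]
opening: 0.462
grasp_force: 0.8
```

```bash
python3 go.py .463 .11 .02 83.9; python3 -c "
from h import *
im=capture('top')[...,::-1].copy(); print(tin(im,camera_info('top'),(265,190,330,245),.058,.0375))
cv2.imwrite('pics/m1.png',cv2.resize(np.hstack([capture('wrist')[...,::-1],im]),(800,300)))"
```

```text
t 5.75 p [0.4566 0.028  0.0193] az 84.99 tilt [-0.0015  0.0003] F [ 0.1 -1.  -0.3] open 0.46
delta tool mm [82.3 -0.8 -0.7] turn z 0.019
(array([0.50603344, 0.02223337]), np.float64(0.024087870417121498), 121, ((297.0, 217.0), 41.86894226074219))
```

View pics/m1.png

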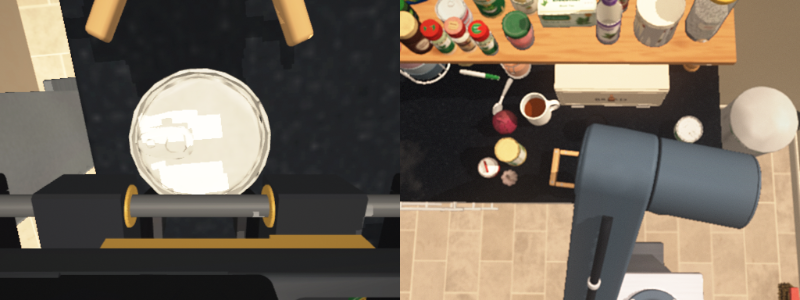

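Wrist view: the tin is centred (column 200 of 400) in front of the mouth, whose rail ends are at columns 105 and 290. The top view is hidden by the arm. I'll keep pushing straight along the lane.

Emit:
drive_tool --motion '[[[9, 0, 0], [0, 0, 0.018]], [[12, 0, 0], [0, 0, 0]], [[12, 0, 0], [0, 0, 0]], [[12, 0, 0], [0, 0, 0]], [[12, 0, 0], [0, 0, 0]]]'

```text
time_s: 6.35
position: [0.4633, 0.0842, 0.0193]
tcp_rot: [[0.105, 0.994, -0.0], [0.994, -0.105, 0.0], [-0.0, -0.0, -1.0]]
force: [0.5, -0.7, -1.1]
opening: 0.459
grasp_force: 0.7
```

Emit:
drive_tool --motion '[[[12, 0, 0], [0, 0, 0]], [[12, 0, 0], [0, 0, 0]], [[12, 0, 0], [0, 0, 0]], [[12, 0, 0], [0, 0, 0]], [[12, 0, 0], [0, 0, 0]]]'

```text
time_s: 6.85
position: [0.4697, 0.1437, 0.0193]
tcp_rot: [[0.106, 0.994, -0.0], [0.994, -0.106, -0.0], [-0.0, -0.0, -1.0]]
force: [0.9, -1.4, 0.3]
opening: 0.456
grasp_force: 0.7
```

Emit:
drive_tool --motion '[[[11, 0, 0], [0, 0, 0]], [[10, 0, 0], [0, 0, 0]], [[9, 0, 0], [0, 0, 0]], [[8, 0, 0], [0, 0, 0]], [[6, 0, 0], [0, 0, 0]]]'

```text
time_s: 7.35
position: [0.4744, 0.1871, 0.0193]
tcp_rot: [[0.106, 0.994, -0.0], [0.994, -0.106, -0.0], [-0.0, -0.0, -1.0]]
force: [-0.1, -1.2, 0.1]
opening: 0.462
grasp_force: 0.7
```

```bash
python3 go.py .4756 .2265 .02 83.9
```

```text
t 7.35 p [0.4744 0.1871 0.0193] az 83.94 tilt [-0. -0.] F [-0.1 -1.2  0.1] open 0.46
delta tool mm [39.3 -3.  -0.7] turn z 0.001
```

Emit:
drive_tool --motion '[[[7, -1, 0], [0, 0, 0]], [[7, -1, 0], [0, 0, 0]], [[7, 0, 0], [0, 0, 0]], [[5, 0, 0], [0, 0, 0]], [[3, 0, 0], [0, 0, 0]]]'

```text
time_s: 7.85
position: [0.4754, 0.216, 0.0193]
tcp_rot: [[0.105, 0.994, 0.0], [0.994, -0.105, 0.0], [0.0, 0.0, -1.0]]
force: [-0.8, -0.9, -1.0]
opening: 0.463
grasp_force: 0.7
```

Emit:
drive_tool --motion '[[[2, 0, 0], [0, 0, 0]], [[2, 0, 0], [0, 0, 0]], [[1, 0, 0], [0, 0, 0]], [[1, 0, 0], [0, 0, 0]]]'

```text
time_s: 8.25
position: [0.476, 0.2214, 0.0193]
tcp_rot: [[0.106, 0.994, -0.0], [0.994, -0.106, -0.0], [-0.0, -0.0, -1.0]]
force: [-0.5, -1.3, -0.7]
opening: 0.462
grasp_force: 0.7
```

```bash
python3 go.py .4756 .2265 .02 83.9; python3 -c "
from h import *
cv2.imwrite('pics/w4.png',capture('wrist')[...,::-1])"
```

```text
t 8.25 p [0.476  0.2214 0.0193] az 83.91 tilt [-0.0002 -0.0001] F [-0.5 -1.3 -0.7] open 0.46
delta tool mm [ 5.  -1.  -0.7] turn z 0.0
```

View pics/w4.png

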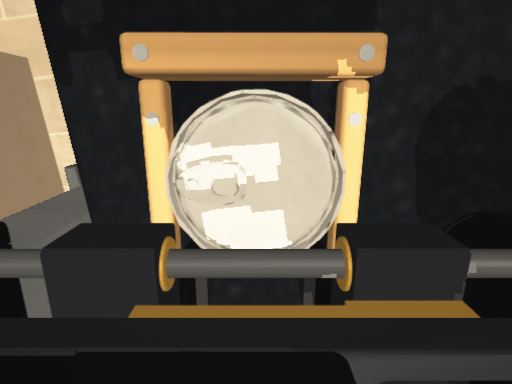

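The tin is centred in the lane. Its far rim is at row 91 and the stop's edge at row 80, so a few mm of gap remain. I'll creep on until the force rises.

Emit:
drive_tool --motion '[[[2, 0, 0], [0, 0, 0]], [[2, 0, 0], [0, 0, 0]], [[1, 0, 0], [0, 0, 0]], [[1, 0, 0], [0, 0, 0]], [[0, 0, 0], [0, 0, 0]]]'

```text
time_s: 8.8
position: [0.4768, 0.2277, 0.0194]
tcp_rot: [[0.106, 0.994, 0.0], [0.994, -0.106, 0.0], [0.0, 0.0, -1.0]]
force: [0.2, -0.2, -0.1]
opening: 0.459
grasp_force: 0.4
```

Emit:
drive_tool --motion '[[[1, 0, 0], [0, 0, 0]], [[1, 0, 0], [0, 0, 0]], [[0, 0, 0], [0, 0, 0]]]'

```text
time_s: 9.1
position: [0.4767, 0.2288, 0.0193]
tcp_rot: [[0.105, 0.994, -0.001], [0.994, -0.105, -0.001], [-0.001, -0.001, -1.0]]
force: [-0.3, -4.0, -0.5]
opening: 0.459
grasp_force: 2.1
```

Emit:
drive_tool --motion '[[[1, 0, 0], [0, 0, 0]], [[0, 0, 0], [0, 0, 0]]]'

```text
time_s: 9.3
position: [0.4766, 0.229, 0.0193]
tcp_rot: [[0.105, 0.994, -0.001], [0.994, -0.105, -0.002], [-0.002, -0.001, -1.0]]
force: [-0.2, -8.3, 1.5]
opening: 0.457
grasp_force: 3.7
```

```bash
python3 go.py .4767 .2288 .02 83.9
```

```text
t 9.3 p [0.4766 0.229  0.0193] az 83.98 tilt [-0.0013 -0.0022] F [-0.2 -8.3  1.5] open 0.46
delta tool mm [-0.2  0.1 -0.7] turn z 0.001
```

Emit:
drive_tool --motion '[[[-6, 0, 0], [0, 0, 0]], [[-20, 0, 0], [0, 0, 0]], [[-40, 0, 0], [0, 0, 0]], [[-20, 0, -30], [0, 0, 0]], [[0, 0, -45], [0, 0, 0]]]'

```text
time_s: 9.8
position: [0.4658, 0.1428, 0.093]
tcp_rot: [[0.11, 0.994, -0.007], [0.994, -0.11, -0.0], [-0.001, -0.007, -1.0]]
force: [0.8, -0.2, 0.9]
opening: 0.459
grasp_force: 0.0
```

Emit:
drive_tool --motion '[[[-48, 0, -10], [0, 0, 0]], [[-48, 0, 0], [0, 0, 0]], [[-48, 0, 0], [0, 0, -0.149]], [[0, 0, 0], [0, 0, -0.149]], [[0, 0, 0], [0, 0, -0.149]]]'

```text
time_s: 10.3
position: [0.4543, 0.007, 0.1047]
tcp_rot: [[-0.316, 0.949, 0.002], [0.949, 0.316, 0.0], [-0.0, 0.002, -1.0]]
force: [-0.2, 0.8, 0.2]
opening: 0.459
grasp_force: 0.0
```

Emit:
drive_tool --motion '[[[0, 0, 0], [0, 0, -0.149]], [[0, 0, 0], [0, 0, -0.149]], [[0, 0, 0], [0, 0, -0.145]], [[0, 0, 0], [0, 0, 0]], [[0, 0, 0], [0, 0, 0]]]'

```text
time_s: 10.8
position: [0.454, 0.0087, 0.1045]
tcp_rot: [[-0.688, 0.725, 0.001], [0.725, 0.688, 0.0], [-0.0, 0.001, -1.0]]
force: [-0.4, -0.2, -0.3]
opening: 0.462
grasp_force: 0.0
```

```bash
python3 go.py .667 -.18 .02 135; python3 - <<'E'
from h import *
def r(ci,u,v):
    f=192/np.tan(np.radians(ci["fovy"]/2)); return ci["xyz"],ci["orientation"]@[(u-ci["cx"])/f,(v-ci["cy"])/f,1]
def tri(a,b):
    M=np.c_[a[1],-b[1]]; k=np.linalg.lstsq(M,b[0]-a[0],rcond=None)[0]; return (a[0]+k[0]*a[1]).round(3),(b[0]+k[1]*b[1]).round(3)
t,s=camera_info("top"),camera_info("scene")
print("shelf",tri(r(t,430,80),r(s,313,41)))
print("box top",tri(r(t,341,122),r(s,281,97)))
im=capture('top')[...,::-1].copy(); sc=capture('scene')[...,::-1]
cv2.imwrite('pics/m2.png',cv2.resize(np.hstack([sc,im]),(800,300)))
try: print(tin(im,t,(343,140,400,192),.040,.043))
except Exception as e: print(e)
E
```

```text
t 10.8 p [0.454  0.0087 0.1045] az 133.49 tilt [0.0009 0.0003] F [-0.4 -0.2 -0.3] open 0.46
delta tool mm [-283.4   24.6   84.6] turn z -0.026
shelf (array([ 0.732, -0.187,  0.298]), array([ 0.731, -0.187,  0.298]))
box top (array([ 0.68 , -0.026,  0.177]), array([ 0.689, -0.018,  0.179]))
(array([ 0.61241353, -0.12499588]), np.float64(0.0010036913665477222), 52, ((368.8589782714844, 166.3205108642578), 19.21466064453125))
```

View pics/m2.png

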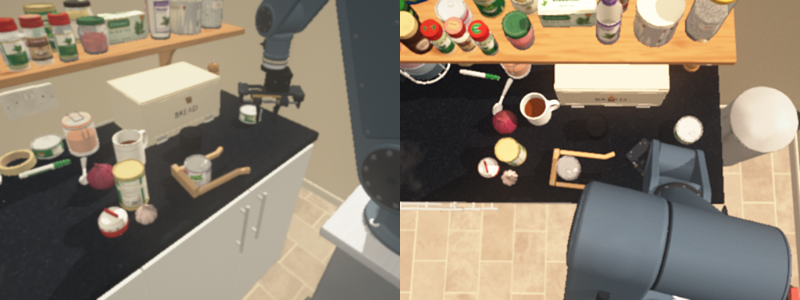

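Both views are clear. The small tin sits against the stop at top (570,168) and the flat tin is untouched at (688,128), measured again at (0.612,-0.125). The shelf edge is at x=0.73, z=0.30, so I'll keep the wrist short of it. Next I go behind the flat tin.

Emit:
drive_tool --motion '[[[-40, 4, 0], [0, 0, -0.026]], [[-46, 11, 0], [0, 0, 0]], [[-46, 11, 0], [0, 0, 0]], [[-46, 11, 0], [0, 0, 0]], [[-46, 0, 0], [0, 0, 0]]]'

```text
time_s: 11.4
position: [0.6402, -0.1242, 0.1044]
tcp_rot: [[-0.709, 0.705, 0.001], [0.705, 0.709, 0.0], [-0.001, 0.001, -1.0]]
force: [1.3, 0.5, -0.3]
opening: 0.458
grasp_force: 0.0
```

Emit:
drive_tool --motion '[[[-30, 0, 0], [0, 0, 0]], [[-18, 0, 0], [0, 0, 0]], [[0, 0, 0], [0, 0, 0]], [[0, 0, 0], [0, 0, 0]]]'

```text
time_s: 11.8
position: [0.671, -0.1572, 0.1037]
tcp_rot: [[-0.708, 0.706, -0.002], [0.706, 0.708, 0.001], [0.002, -0.001, -1.0]]
force: [-0.5, 0.6, 0.4]
opening: 0.458
grasp_force: 0.0
```

```bash
python3 go.py .66 -.173 .02 135
```

```text
t 11.8 p [ 0.671  -0.1572  0.1037] az 135.11 tilt [-0.002   0.0013] F [-0.5  0.6  0.4] open 0.46
delta tool mm [ -3.6 -19.   83.7] turn z 0.002
```

Emit:
drive_tool --motion '[[[-3, -19, 0], [0, 0, 0]], [[0, 0, 30], [0, 0, 0]], [[0, 0, 30], [0, 0, 0]], [[0, 0, 20], [0, 0, 0]], [[0, 0, 4], [0, 0, 0]]]'

```text
time_s: 12.3
position: [0.6569, -0.1722, 0.0177]
tcp_rot: [[-0.709, 0.705, -0.007], [0.705, 0.709, 0.003], [0.007, -0.003, -1.0]]
force: [-0.8, -1.0, 0.1]
opening: 0.463
grasp_force: 0.0
```

Emit:
drive_tool --motion '[[[0, 0, 0], [0, 0, 0]], [[0, 0, 0], [0, 0, 0]]]'

```text
time_s: 12.5
position: [0.6612, -0.1737, 0.0217]
tcp_rot: [[-0.709, 0.705, 0.002], [0.705, 0.709, -0.001], [-0.002, 0.001, -1.0]]
force: [-0.2, -1.3, -0.1]
opening: 0.463
grasp_force: 0.0
```

```bash
python3 go.py .66 -.173 .02 135; python3 -c "
from h import *
im=capture('wrist')[...,::-1]; cv2.imwrite('pics/w5.png',im)"
```

```text
t 12.5 p [ 0.6612 -0.1737  0.0217] az 135.19 tilt [ 0.0016 -0.0008] F [-0.2 -1.3 -0.1] open 0.46
delta tool mm [ 1.3 -0.4  1.7] turn z 0.003
```

View pics/w5.png

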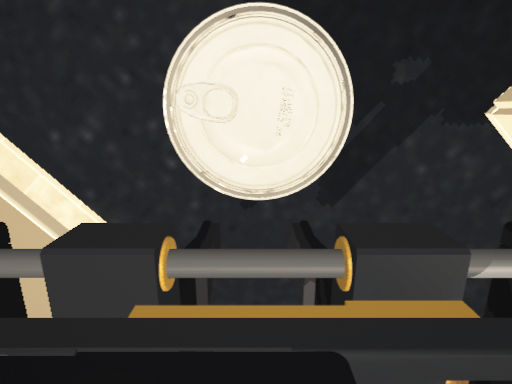

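The flat tin is centred (column 258) ahead of the fork. Push at 135° toward the lane's axis.

Emit:
drive_tool --motion '[[[8, 0, 2], [0, 0, 0]], [[7, 0, 0], [0, 0, 0]], [[7, 0, 0], [0, 0, 0]], [[7, 0, 0], [0, 0, 0]], [[9, 0, 0], [0, 0, 0]]]'

```text
time_s: 13.05
position: [0.6342, -0.1466, 0.0188]
tcp_rot: [[-0.709, 0.705, 0.002], [0.705, 0.709, -0.001], [-0.002, 0.001, -1.0]]
force: [2.2, -1.5, -0.2]
opening: 0.463
grasp_force: 0.7
```

Emit:
drive_tool --motion '[[[11, 0, 0], [0, 0, 0]], [[12, 0, 0], [0, 0, 0]], [[12, 0, 0], [0, 0, 0]], [[12, 0, 0], [0, 0, 0]], [[12, 0, 0], [0, 0, 0]]]'

```text
time_s: 13.55
position: [0.5916, -0.1044, 0.0186]
tcp_rot: [[-0.709, 0.705, 0.001], [0.705, 0.709, -0.0], [-0.001, 0.0, -1.0]]
force: [1.4, -2.0, 2.1]
opening: 0.456
grasp_force: 1.1
```

Emit:
drive_tool --motion '[[[12, 0, 0], [0, 0, 0]], [[12, 0, 0], [0, 0, 0]], [[12, 0, 0], [0, 0, 0]], [[12, 0, 0], [0, 0, 0]], [[12, 0, 0], [0, 0, 0]]]'

```text
time_s: 14.05
position: [0.5489, -0.0621, 0.0184]
tcp_rot: [[-0.709, 0.705, 0.0], [0.705, 0.709, -0.0], [-0.0, 0.0, -1.0]]
force: [1.6, -1.5, 2.6]
opening: 0.461
grasp_force: 1.4
```

```bash
python3 go.py .489 -.002 .02 135
```

```text
t 14.05 p [ 0.5489 -0.0621  0.0184] az 135.17 tilt [ 0.0005 -0.0002] F [ 1.6 -1.5  2.6] open 0.46
delta tool mm [84.9  0.4 -1.6] turn z 0.003
```

Emit:
drive_tool --motion '[[[12, 0, 0], [0, 0, 0]], [[12, 0, 0], [0, 0, 0]], [[12, 0, 0], [0, 0, 0]], [[12, 0, 0], [0, 0, 0]], [[12, 0, 0], [0, 0, 0]]]'

```text
time_s: 14.55
position: [0.5062, -0.0197, 0.0184]
tcp_rot: [[-0.709, 0.705, 0.0], [0.705, 0.709, -0.0], [-0.0, 0.0, -1.0]]
force: [2.2, -1.1, 2.1]
opening: 0.459
grasp_force: 1.4
```

Emit:
drive_tool --motion '[[[9, 0, 0], [0, 0, 0]], [[7, 0, 0], [0, 0, 0]], [[5, 0, 0], [0, 0, 0]], [[0, 0, 0], [0, 0, 0]], [[-15, 0, 0], [0, 0, 0]]]'

```text
time_s: 15.05
position: [0.4994, -0.0147, 0.0178]
tcp_rot: [[-0.71, 0.704, -0.007], [0.704, 0.71, 0.002], [0.006, -0.003, -1.0]]
force: [0.2, 0.1, 0.8]
opening: 0.46
grasp_force: 0.0
```

Emit:
drive_tool --motion '[[[-25, 0, 0], [0, 0, 0]], [[0, 0, -40], [0, 0, 0]], [[0, 0, -40], [0, 0, 0]], [[0, 0, 0], [0, 0, 0.148]], [[0, 0, 0], [0, 0, 0.148]]]'

```text
time_s: 15.55
position: [0.5216, -0.0349, 0.0995]
tcp_rot: [[-0.467, 0.884, 0.002], [0.884, 0.467, -0.001], [-0.001, 0.002, -1.0]]
force: [-0.4, 0.1, -0.3]
opening: 0.46
grasp_force: 0.0
```

Emit:
drive_tool --motion '[[[0, 0, 0], [0, 0, 0.148]], [[0, 0, 0], [0, 0, 0.148]], [[0, 0, 0], [0, 0, 0.148]], [[0, 0, 0], [0, 0, 0.148]], [[0, 0, 0], [0, 0, 0]]]'

```text
time_s: 16.05
position: [0.5205, -0.0345, 0.098]
tcp_rot: [[0.1, 0.995, -0.001], [0.995, -0.1, 0.0], [0.0, -0.001, -1.0]]
force: [-0.2, 0.6, -0.1]
opening: 0.461
grasp_force: 0.0
```

```bash
python3 go.py .445 -.055 .02 83.9;  python3 - <<'E'
from h import *
s=read_state(); ci=camera_info('wrist'); im=capture('wrist')[...,::-1].copy(); T=ci['T_tool_cam']; R=s['tcp_rot']
W=R@T[:3,:3]; t=s['position']+R@T[:3,3]
g=im[:225].min(2); m=cv2.morphologyEx((g>95).astype(np.uint8),cv2.MORPH_OPEN,np.ones((9,9)))
for k in cv2.findContours(m,0,1)[0]:
    if cv2.contourArea(k)>3000:
        c,r=cv2.minEnclosingCircle(k); print(c,r,ray(ci,[c],.04,W,t))
cv2.imwrite('pics/m3.png',np.hstack([im,capture('top')[...,::-1]])[:, 0:800])
E
```

```text
t 16.05 p [ 0.5205 -0.0345  0.098 ] az 84.26 tilt [-0.0011  0.0004] F [-0.2  0.6 -0.1] open 0.46
delta tool mm [-28.  -73.   78.1] turn z 0.006
(157.1666717529297, 126.16666412353516) 64.77191925048828 [[0.45750667 0.03233358]]
```

View pics/m3.png

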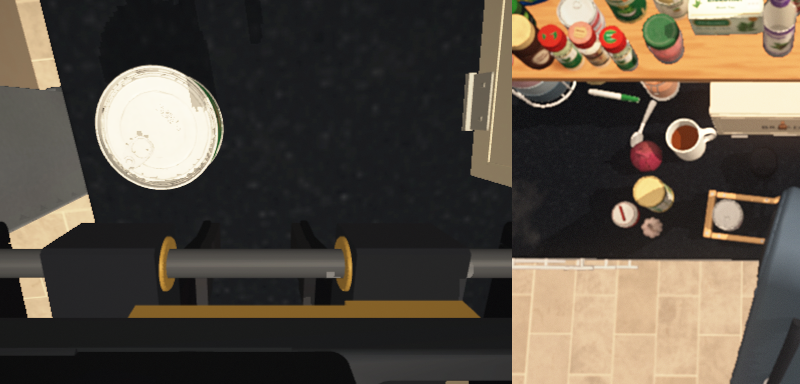

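The flat tin is at (0.457,0.032), in front of the mouth as planned, and the small tin is still at the stop. I'll move behind it on the lane axis.

Emit:
drive_tool --motion '[[[-28, -24, 0], [0, 0, 0.006]], [[0, -40, 0], [0, 0, 0]], [[0, -8, 0], [0, 0, 0]], [[0, 0, 30], [0, 0, 0]], [[0, 0, 30], [0, 0, 0]]]'

```text
time_s: 16.65
position: [0.4473, -0.0549, 0.0386]
tcp_rot: [[0.104, 0.995, 0.004], [0.995, -0.104, -0.001], [-0.001, 0.004, -1.0]]
force: [0.3, 0.1, -0.4]
opening: 0.463
grasp_force: 0.0
```

Emit:
drive_tool --motion '[[[0, 0, 14], [0, 0, 0]], [[0, 0, 4], [0, 0, 0]], [[0, 0, 0], [0, 0, 0]], [[0, 0, 0], [0, 0, 0]]]'

```text
time_s: 17.05
position: [0.4466, -0.0544, 0.0208]
tcp_rot: [[0.105, 0.995, 0.001], [0.995, -0.105, -0.0], [-0.0, 0.001, -1.0]]
force: [1.2, 0.5, -0.4]
opening: 0.458
grasp_force: 0.0
```

```bash
python3 go.py .446 -.05 .02 83.9
```

```text
t 17.05 p [ 0.4466 -0.0544  0.0208] az 84.0 tilt [ 0.0011 -0.0004] F [ 1.2  0.5 -0.4] open 0.46
delta tool mm [ 4.3 -1.1  0.8] turn z 0.002
```

Emit:
drive_tool --motion '[[[10, 0, 0], [0, 0, 0]], [[9, 0, 0], [0, 0, 0]], [[7, 0, 0], [0, 0, 0]], [[7, 0, 0], [0, 0, 0]], [[7, 0, 0], [0, 0, 0]]]'

```text
time_s: 17.55
position: [0.4506, -0.0138, 0.0206]
tcp_rot: [[0.105, 0.995, 0.001], [0.995, -0.105, -0.0], [-0.0, 0.001, -1.0]]
force: [1.0, -1.3, 0.2]
opening: 0.462
grasp_force: 0.8
```

Emit:
drive_tool --motion '[[[8, 0, 0], [0, 0, 0]], [[10, 0, 0], [0, 0, 0]], [[12, 0, 0], [0, 0, 0]], [[12, 0, 0], [0, 0, 0]], [[12, 0, 0], [0, 0, 0]]]'

```text
time_s: 18.05
position: [0.4558, 0.0403, 0.0204]
tcp_rot: [[0.105, 0.994, -0.0], [0.994, -0.105, -0.0], [-0.0, -0.0, -1.0]]
force: [0.1, -2.5, 2.4]
opening: 0.462
grasp_force: 1.3
```

Emit:
drive_tool --motion '[[[12, 0, 0], [0, 0, 0]], [[12, 0, 0], [0, 0, 0]], [[12, 0, 0], [0, 0, 0]], [[12, 0, 0], [0, 0, 0]], [[12, 0, 0], [0, 0, 0]]]'

```text
time_s: 18.55
position: [0.4621, 0.1, 0.0203]
tcp_rot: [[0.105, 0.994, -0.0], [0.994, -0.105, -0.0], [-0.0, -0.0, -1.0]]
force: [-1.1, -2.6, 2.1]
opening: 0.461
grasp_force: 1.3
```

```bash
python3 go.py .4675 .1425 .02 83.9; python3 -c "
from h import *
im=capture('wrist')[...,::-1]; cv2.imwrite('pics/w6.png',im)"
```

```text
t 18.55 p [0.4621 0.1    0.0203] az 83.96 tilt [-0.0003 -0.    ] F [-1.1 -2.6  2.1] open 0.46
delta tool mm [42.9  0.9  0.3] turn z 0.001
```

View pics/w6.png

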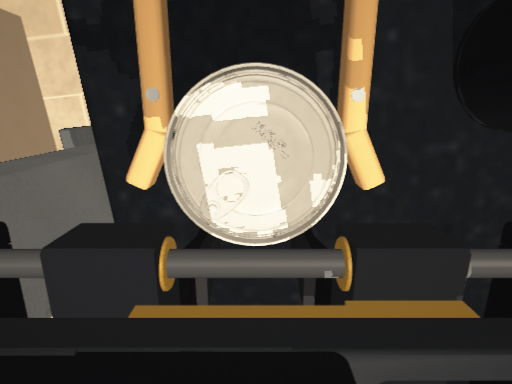

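The flat tin is entering the lane, centred (column 256) between the rails. Ease it in.

Emit:
drive_tool --motion '[[[8, 0, 0], [0, 0, 0]], [[8, 0, 0], [0, 0, 0]], [[7, 0, 0], [0, 0, 0]], [[6, 0, 0], [0, 0, 0]], [[4, 0, 0], [0, 0, 0]]]'

```text
time_s: 19.1
position: [0.4656, 0.1323, 0.0203]
tcp_rot: [[0.105, 0.994, -0.0], [0.994, -0.105, 0.0], [0.0, -0.0, -1.0]]
force: [-0.7, -1.4, -0.0]
opening: 0.459
grasp_force: 0.6
```

Emit:
drive_tool --motion '[[[2, 0, 0], [0, 0, 0]], [[2, 0, 0], [0, 0, 0]], [[1, 0, 0], [0, 0, 0]], [[1, 0, 0], [0, 0, 0]], [[0, 0, 0], [0, 0, 0]]]'

```text
time_s: 19.6
position: [0.4663, 0.1377, 0.0203]
tcp_rot: [[0.106, 0.994, -0.0], [0.994, -0.106, 0.0], [0.0, -0.0, -1.0]]
force: [-0.2, 0.5, 0.2]
opening: 0.462
grasp_force: 0.2
```

Emit:
drive_tool --motion '[[[1, 0, 0], [0, 0, 0]], [[1, 0, 0], [0, 0, 0]], [[1, 0, 0], [0, 0, 0]], [[1, 0, 0], [0, 0, 0]], [[0, 0, 0], [0, 0, 0]]]'

```text
time_s: 20.1
position: [0.4668, 0.1419, 0.0204]
tcp_rot: [[0.105, 0.994, 0.0], [0.994, -0.105, 0.0], [0.0, 0.0, -1.0]]
force: [-0.1, -1.0, -1.1]
opening: 0.456
grasp_force: 0.2
```

Emit:
drive_tool --motion '[[[1, 0, 0], [0, 0, 0]], [[1, 0, 0], [0, 0, 0]], [[0, 0, 0], [0, 0, 0]]]'

```text
time_s: 20.4
position: [0.4666, 0.1425, 0.0203]
tcp_rot: [[0.104, 0.995, -0.001], [0.995, -0.104, -0.002], [-0.002, -0.001, -1.0]]
force: [0.5, -8.5, -0.1]
opening: 0.462
grasp_force: 3.4
```

The force rose to 8.5 N at exactly the predicted place, so the flat tin is against the small tin. Back off and check.

Emit:
drive_tool --motion '[[[-5, 0, 0], [0, 0, 0]], [[-20, 0, 0], [0, 0, 0]], [[-40, 0, 0], [0, 0, 0]], [[-25, 0, -30], [0, 0, 0]], [[0, 0, -45], [0, 0, 0]]]'

```text
time_s: 20.9
position: [0.4558, 0.0519, 0.0942]
tcp_rot: [[0.11, 0.994, -0.006], [0.994, -0.11, 0.001], [0.0, -0.006, -1.0]]
force: [1.6, 0.3, 0.1]
opening: 0.464
grasp_force: 0.0
```

Emit:
drive_tool --motion '[[[-48, 0, -10], [0, 0, 0]], [[-48, 0, -10], [0, 0, 0]], [[-48, 0, 0], [0, 0, 0]], [[0, 0, 0], [0, 0, 0]], [[0, 0, 0], [0, 0, 0]]]'

```text
time_s: 21.4
position: [0.4422, -0.09, 0.1155]
tcp_rot: [[0.109, 0.994, 0.0], [0.994, -0.109, 0.0], [0.001, 0.0, -1.0]]
force: [0.1, -0.4, -0.6]
opening: 0.463
grasp_force: 0.0
```

Emit:
drive_tool --motion '[[[-30, 0, 0], [0, 0, 0]], [[0, 0, 0], [0, 0, 0]], [[0, 0, 0], [0, 0, 0]], [[0, 0, 0], [0, 0, 0]]]'

```text
time_s: 21.8
position: [0.4387, -0.117, 0.1151]
tcp_rot: [[0.104, 0.995, -0.001], [0.995, -0.104, 0.001], [0.001, -0.001, -1.0]]
force: [-0.2, 0.5, -0.2]
opening: 0.454
grasp_force: 0.0
```

```bash
python3 - <<'E'
from h import *
t=camera_info('top'); im=capture('top')[...,::-1].copy()
cv2.imwrite('pics/f.png',np.hstack([cv2.resize(im[120:260,90:310],None,fx=2,fy=2,interpolation=2),cv2.resize(capture('scene')[...,::-1],(360,280))]))
hsv=cv2.cvtColor(im,cv2.COLOR_BGR2HSV); m=((hsv[...,1]<60)&(hsv[...,2]>90)).astype(np.uint8)
m[:185]=0;m[250:]=0;m[:,:200]=0;m[:,300:]=0
for k in cv2.findContours(m,0,1)[0]:
    if cv2.contourArea(k)>150:
        c,r=cv2.minEnclosingCircle(k); print(c,r,[ray(t,[c],h) for h in(.04,.058)])
print(read_state()['force'],read_state()['position'])
E
```

```text
(232.0223846435547, 218.88059997558594) 32.55796813964844 [array([[0.47044248, 0.2257588 ]]), array([[0.46867521, 0.22484148]])]
[-0.03773172  0.53485846  0.05611777] [ 0.43885701 -0.11731287  0.11520969]
```

View pics/f.png

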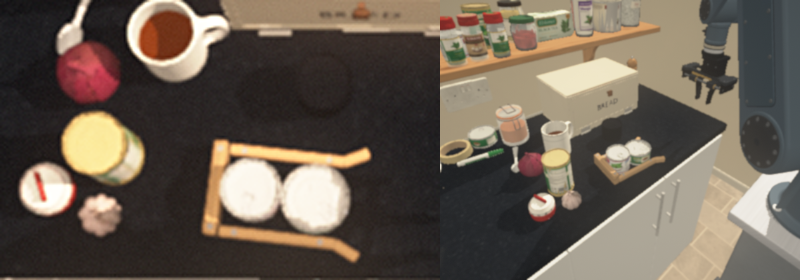

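The small tin (250,190) is against the stop, the flat tin (315,198) touches it, both are centred, the other things are in place and the arm is clear.

```bash
python3 -c "
from rig import *
print(hand_in())"
```

```text
the job is handed in; nothing more can be done
None
```

The job is handed in: the small tin is up against the end stop, the flat tin is pushed in against it, the other items look undisturbed in the last pictures and the arm is clear; the hand-in call returned no verdict.

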